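# Load a batten under the sprung roller of a drilling jig

## Task

Load the square batten with the bevelled end into the drilling jig: with its bevelled nose first and the bevel uppermost, push the sprung roller arm back and slide the batten in beneath the roller, flat on the bed and flush along the fence, until you feel it come firmly home against the bolt of the end stop. Then let go, so that it stays there with the roller bearing down on it. Slide it and butt it up gently by feel, without ramming the stop, forcing it against the fence or bed, or leaning on the jig with the gripper, and leave the other things on the bench alone.

Things in the scene. Friction and masses are not known exactly. Their poses are not given: they have to be found in the camera images.
- jig: Drilling jig, screwed to the bench: flat plywood bed 190 x 460 mm (x -0.090 to 0.100, y -0.230 to 0.230), top 18 mm above the bench. Origin on the bench below the bed's middle; z up; y is the feed direction: the batten travels towards +y along the fence. The loaded batten's mid-plane is x = 0.003. A gripper has free room over the bed for y below 0.000.
- fence_entry (a point): Upstream end of the fence's face, at bed level: jig (0.020, -0.200, 0.018). The fence is an aluminium bar along the jig's y, its face at x = 0.020 of the jig looking to -x, running on to y = 0.200; 25 mm wide and only 12 mm high above the bed, so fingers whose tips stay 13 mm or more above the bed pass over it. Axes as the jig's.
- pivot (a point): Pivot of the hold-down arm, jig (0.066, 0.030, 0.080), in a steel bracket behind the fence (x 0.048 to 0.086, y 0.005 to 0.055 of the jig, top 79 mm above the bed).
- drill_guide (a point): Underside of the fixed drill guide, jig (0.003, 0.127, 0.062): an aluminium bar with a brass bush that reaches over the path at y = 0.118 to 0.136 of the jig: underside 44 mm, top 58 mm above the bed. The batten passes below it.
- holdarm (a joint): Angle of the sprung hold-down arm (rad): 0 = down at rest with nothing under it; grows as its roller is pushed back (towards +y of the jig) and up; about 0.19 with the batten under the roller; limit 0.70. The spring always pushes the roller down: about 6 N at rest, 8 to 10 N on a batten beneath it, whose friction on the bed then drags with 5 to 8 N.
- roller_axle (a point): Centre of the free-turning rubber roller (26 mm diameter, 30 mm long across the path) at the arm's free end. At rest: jig x = 0.003, y = 0.092, 35 mm above the bed, so its underside is 22 mm above the bed; the 34 mm high batten lifts it by 12 mm. The arm's pivot lies 62 mm upstream (-y) and 27 mm higher.
- stop: End stop: hardwood block 70 x 30 mm, 28 mm high, black star knob, clamped on the bed (jig y = 0.165 to 0.183). Origin at bed level in its front face, which looks to -y; axes as the jig's. A steel hex bolt (bolt_head, 13 mm) stands out of the face towards -y, 10 mm above the bed at x = 0.003: the batten's nose butts on it. Set to stand out 8 to 20 mm, each time otherwise and not measured: feel for it.
- batten_centre (a point): Centre (half-way up) of the batten: softwood, 280 mm long, 34 x 34 mm section, 0.13 to 0.21 kg. x along it to the bevelled nose, z up. It starts on a brown sheet (330 x 170 x 4 mm) on the bench, beside a flat slat. Grip it across its width 60 to 80 mm behind its centre: the gripper then stays clear of the arm's bracket when it is home.
- batten_nose (a point): Centre of the blunt nose face of the batten, 140 mm ahead of its centre and 10 mm above its underside. The face is 20 mm high; above it the end is bevelled at 45 degrees (14 mm back at the top). Axes as the batten's.
- batten_tail (a point): Square tail end of the batten, 140 mm behind its centre, 10 mm above its underside.
- slat: Bystander: finished flat slat, 240 x 40 mm and only 12 mm thick, with black rectangles stencilled on top; lies beside the batten on the same sheet (which of the two places is which varies).

How it is judged:
On the way, in this order (a step that is already met when the one before it is completed fails the run):
1. the batten's nose has pushed the sprung arm back and passed under the roller, lying on the bed (y of batten_nose in the frame of jig above 0.112 m and z of batten_centre in the frame of jig between 0.03 and 0.04 m and value of joint holdarm above 0.14 rad and contact force between batten and holdarm above 2 N), for 0.1 s.
2. the batten is pressed firmly home against the end stop's bolt (at least 3 N) while under the roller (contact force between batten and stop above 3 N and value of joint holdarm above 0.14 rad), for 0.1 s.
At the end, for the whole second after the job is handed in: The batten lies flat on the bed (0.03 rad, height within 2 mm) under the roller, nose within 2 mm of the end stop's bolt head, both ends within 2 mm of flush with the fence, the arm raised onto it (0.14 to 0.25 rad) and bearing down with over 4 N; released and at rest (y of batten_nose in the frame of bolt_head above -0.002 m and x of batten_nose in the frame of jig between 0.001 and 0.005 m and x of batten_tail in the frame of jig between 0.001 and 0.005 m and z of batten_centre in the frame of jig between 0.033 and 0.037 m and angle between batten_centre's own z axis and vertical below 0.03 rad and value of joint holdarm between 0.14 and 0.25 rad and contact force between batten and holdarm above 4 N and linear speed of batten below 0.01 m/s and contact force between batten and the fingers below 0.1 N); the robot touches nothing.
It fails at once if the stop is rammed: more than 25 N between batten and stop (contact force between batten and stop above 25 N).
It fails at once if the batten is forced against the fence with more than 25 N (contact force between batten and fence above 25 N).
It fails at once if the batten is forced into the jig: more than 50 N on bed, fence and roller together (about 20 N of it comes from the roller's own spring) (contact force between batten and jig above 50 N).
It fails at once if the gripper leans on the jig, its arm or its stop with more than 10 N (contact force between any of the fingers, the arm and jig above 10 N or contact force between the fingers and stop above 10 N).
It fails at once if a bystander is moved by more than 30 mm (distance of any of slat, toycar, glue, canister, tape, trysquare, screwdriver, block from where it was at the start of the episode above 0.03 m).
It also fails if it takes over 64 s, if anything falls off the work surface, if the arm or the gripper's body presses on something with over 40 N, if the wrist force passes 120 N, or if a joint passes its speed limit or range.

## Robot

A 6-joint arm with a two-finger parallel gripper is mounted at the origin on the work surface. World frame = base frame: x ahead of the robot, y to its left, z up, the work surface at z = 0. Lengths are in m, angles in rad, forces in N, time in s.
With the tool pointing down it reaches from about 0.325 to 0.9 m from the base axis. Payload 3.5 kg.
Tool frame: the origin (TCP) lies at the very end of the fingers, on their centre line; the grasp point (between the pads) lies ctrl.grip_point_offset behind it (ctrl.grip_point_offset is the distance from the TCP to the grasp point, in m); z points along the fingers, y is the direction in which the jaws open and shut (so a half turn about z gives the same grasp; the last joint's range is limited). The gripper opens to 85 mm and grips with 20 to 120 N. Pads are 22 mm wide; open, the fingers measure 114 mm over their backs; the gripper's body (76 mm by 85 mm) begins 54 mm behind the grasp point. The pads swing forward as they close: fully open they stand 13 mm farther back than shut.
Start: joints at [-1.273, 0.276, -0.026, 1.268, 0, 1.467], TCP at [0.244, -0.575, 0.231] pointing down, gripper open.
Joint ranges: [-3.12, 3.12], [-0.85, 1.88], [-1.08, 1.24], [-1.95, 2.15], [-1.57, 1.53], [-3.14, 3.14]. Speed limits (rad/s): [2.57, 2.57, 3.14, 3.14, 3.14, 3.14].

## Interface

Orientations are given as a unit quaternion [x, y, z, w].
In Python, from plant import ctrl gives the robot as it stands.
- The arm moves only by the shell command python3 -m jog 'ROWS' [OPENING] [FORCE]. ROWS is JSON, a list of rows, each a list of 2 entries, a list of its own where there are three numbers: the shift along the world's x, y, z in mm, then the turn, a rotation vector about the world's x, y, z in degrees. A call has 1 to 10 rows; each row shifts and turns the commanded pose from where the row before left it; what a row does not reach is not made up. A row lasts 1/10 s, in which the tool goes at most 50 mm and 8.59 degrees, less where a joint would pass 70% of its speed; a pose out of reach is approached as far as the arm can. A call is refused whole if a number of a shift passes 50 or a number of a turn 8.59, either way. A call with a gripper value outside its range is refused whole. OPENING is the opening, from 0 (shut) to 1 (fully open), set as the call begins (- or left out, the last holds). The fingers move at their own pace and stop on an object; FORCE is the grip in N (left out, the last holds). Time passes only in rows, so rows that do not move let the fingers close. It gives the time, the measured TCP pose, the force and the opening at its end, in the units of the state.
- ctrl.get_obs(): the state, without advancing time (a new reading comes with each control period).
- ctrl.grab_frame(name): name is "scene" or "top" or "wrist"; returns a dict with "color" (400x640x3 uint8, red, green, blue), "fovy" (degrees; the focal length in pixels is half the picture's height over the tangent of half this angle, whatever the lens; pixels are square), "cx", "cy" (the principal point, pixels), "eye" and "orientation" of the camera in the world. Camera axes: x right, y down, z forward; pixel columns grow to the right and rows downward; lengths in m; the calibration is good to about 2 mm. A picture is of the moment at which its call begins. There is no depth.
- ctrl.finish_job(): hands the job in, once; it reports no verdict.
Trained networks look in the newest picture that a camera, given by its name, has taken for a name from the list of things; names that differ only in an ending like _2 or _b are one class to them, and where a whole thing is asked for, a point or a joint stands for the part that bears it (a point fixed in the world has none). Each returns a list of dicts, best first, with "p" (0 to 1); they miss things now and then, are a little off and sometimes report something else, mostly with a low value. They report only what shows in the picture. A call takes as long as a camera call.
- ctrl.cut_out(query, camera): "pixels" (400x640 bool, what is visible of it) and "bbox" ([left, top, right, bottom] in pixels, round what is visible of it).
The state is a dict: "time_s": time; "joint_positions": joint angles; "qd": joint speeds; "joint_efforts": joint torques, N m; "ee_pos": TCP position; "tool_rot": TCP orientation; "wrist_force": force on the tool from outside, world axes, zero at the start; "wrist_torque": the same for the moment, N m; "finger_gap": finger opening in m.
Only numpy, scipy, OpenCV 4.12 (cv2) and the standard library are available. Lean on these libraries where they do the work, as an engineer would, in place of code of your own. Each camera call takes 0.05 s, during which the arm holds its last target. There are 200 camera calls.

## Working session

There is one attempt and no reset: what is moved stays moved. The work goes in short steps, Python scripts to look and compute and a shell command to move; the robot and the scene stay as the last step left them, time stands still between calls to the robot, and variables do not carry over. Pictures are saved under pics/ and viewed, about 8 in all and at most 12, crops included, and the job is handed in when it is done.

```bash
mkdir -p pics; ls
cat > h.py <<'E'
import numpy as np, cv2
from scipy.spatial.transform import Rotation as R
from plant import ctrl
def grab(n,save=None):
    f=ctrl.grab_frame(n)
    if save: cv2.imwrite('pics/'+save,f['color'][:,:,::-1])
    return f
def K(f): return 200/np.tan(np.radians(f['fovy'])/2)
def q(f): 
    o=np.array(f['orientation']); return R.from_quat(o) if o.size==4 else R.from_matrix(o)
def unproj(f,uv,z):
    uv=np.atleast_2d(uv).astype(float);k=K(f)
    d=np.c_[(uv[:,0]-f['cx'])/k,(uv[:,1]-f['cy'])/k,np.ones(len(uv))]
    d=q(f).apply(d);e=np.array(f['eye']);return e+d*((z-e[2])/d[:,2])[:,None]
def proj(f,P):
    c=q(f).inv().apply(np.atleast_2d(P)-np.array(f['eye']));return np.c_[f['cx']+K(f)*c[:,0]/c[:,2],f['cy']+K(f)*c[:,1]/c[:,2]]
def rect(m):
    c=max(cv2.findContours(m.astype(np.uint8),0,2)[0],key=cv2.contourArea);return c[:,0,:]
E
python3 - <<'E'
from h import *
print(ctrl.get_obs()['ee_pos'],ctrl.grip_point_offset)
for n in('top','scene'):
    f=grab(n,n+'0.png');print(n,f['eye'],f['orientation'],f['fovy'],f['cx'],f['cy'])
    for t in('jig','batten_centre','slat','stop','holdarm'):
        for r in ctrl.cut_out(t,n)[:2]:
            c=rect(r['pixels']);print(t,round(r['p'],2),r['bbox'],r['pixels'].sum(),cv2.boxPoints(cv2.minAreaRect(c)).round(1).tolist())
E
```

```text
pics
[ 0.24359299 -0.5747313   0.23014928] 0.0187
top [ 0.34827808 -0.06253379  0.96031998] [ 0.71627642 -0.68996605  0.0715256  -0.07601986] 53.1818516570364 318.5613037523278 209.57764503725622
jig 0.96 [151.0, 136.4, 342.4, 220.3] 13618 [[150.5, 214.8000030517578], [153.5, 133.0], [343.70001220703125, 140.0], [340.70001220703125, 221.8000030517578]]
batten_centre 0.91 [446.7, 158.5, 474.2, 271.2] 2090 [[444.79998779296875, 270.0], [458.6000061035156, 156.89999389648438], [477.8999938964844, 159.1999969482422], [464.1000061035156, 272.29998779296875]]
batten_centre 0.72 [200.8, 139.1, 239.2, 182.0] 359 [[188.8000030517578, 170.1999969482422], [219.1999969482422, 130.39999389648438], [236.6999969482422, 143.8000030517578], [206.3000030517578, 183.5]]
slat 0.67 [413.9, 163.3, 450.5, 258.7] 1649 [[410.8999938964844, 255.10000610351562], [428.6000061035156, 160.6999969482422], [446.8999938964844, 164.10000610351562], [429.20001220703125, 258.5]]
stop 0.66 [153.7, 167.0, 186.5, 200.5] 544 [[155.39999389648438, 194.8000030517578], [165.10000610351562, 165.6999969482422], [186.10000610351
[... 751 characters left out ...]
34.3000030517578, 341.3999938964844]]
slat 0.93 [219.0, 241.3, 268.3, 319.4] 1320 [[217.8000030517578, 246.60000610351562], [233.0, 239.0], [269.79998779296875, 312.6000061035156], [254.60000610351562, 320.20001220703125]]
slat 0.49 [393.4, 149.8, 420.3, 174.4] 256 [[394.20001220703125, 165.89999389648438], [400.3999938964844, 150.60000610351562], [421.8999938964844, 159.1999969482422], [415.79998779296875, 174.5]]
stop 0.85 [394.0, 153.7, 421.0, 177.7] 275 [[394.0, 165.6999969482422], [400.5, 150.5], [422.29998779296875, 159.89999389648438], [415.79998779296875, 175.10000610351562]]
holdarm 0.6 [390.8, 175.7, 411.4, 198.5] 230 [[381.0, 184.0], [393.5, 171.5], [412.5, 190.5], [400.0, 203.0]]
```

View pics/top0.png

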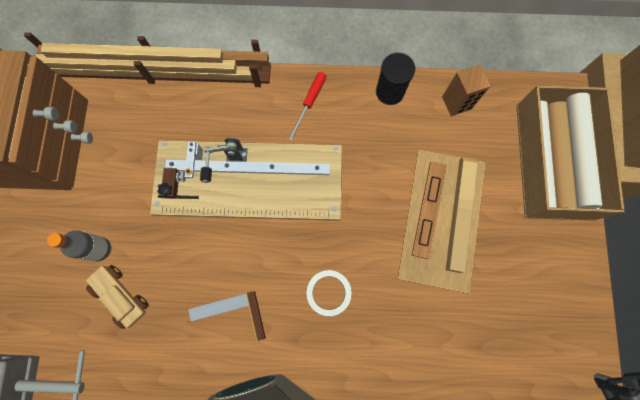

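View pics/scene0.png

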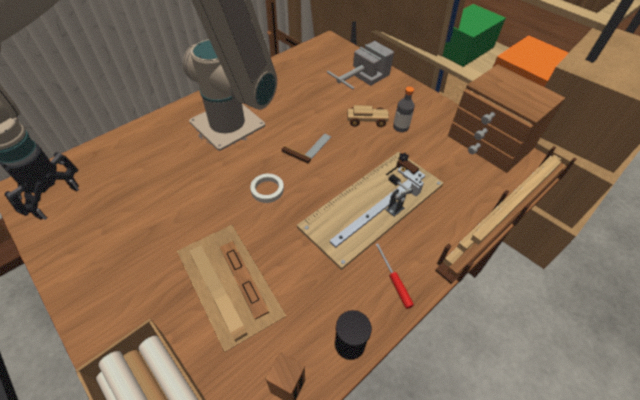

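Run:
```python
from h import *
np.set_printoptions(precision=4,suppress=True)
f=grab('top')
def fit(name,z):
    m=ctrl.cut_out(name,'top')[0]['pixels'];b=cv2.boxPoints(cv2.minAreaRect(rect(m)));P=unproj(f,b,z);print(name,P[:,:2].tolist(),P.mean(0),np.linalg.norm(P[1]-P[0]),np.linalg.norm(P[2]-P[1]))
fit('batten_centre',.038);fit('jig',.018)
# edges of bed
hsv=f['color'];m=ctrl.cut_out('jig','top')[0]['pixels'];print(cv2.approxPolyDP(rect(m),4,True)[:,0].tolist())
print(R.from_quat(ctrl.get_obs()['tool_rot']).as_matrix())
```

```text
batten_centre [[0.41084996256753087, -0.3447987259330451], [0.687810327137925, -0.3870571657622257], [0.6829966363825525, -0.43742600775303936], [0.4067255595202706, -0.39227200791205136]] [ 0.5471 -0.3904  0.038 ] 0.28016569968460114 0.050598338531852124
jig [[0.5198988267692009, 0.3527127881736837], [0.7261394649788793, 0.3713942595726229], [0.7255683572499485, -0.10657335872837967], [0.5203337979487928, -0.10482407564143367]] [0.623  0.1282 0.018 ] 0.20708500240907077 0.477967959499767
[[158, 142], [153, 215], [340, 218], [340, 145], [240, 143], [231, 137], [223, 142]]
[[ 0.9207  0.3902  0.    ]
 [ 0.3902 -0.9207 -0.0001]
 [ 0.      0.0001 -1.    ]]
```

The top view shows the jig with its stop at the left (around 175,185), so feed is towards world +y. The fence strip is at row ~167, on the +x side. The batten is at (463,215), right of the slat, and I need a zoom to find its bevelled end.

Run:
```python
from h import *
np.set_printoptions(precision=4,suppress=True)
s=cv2.imread('pics/scene0.png');t=cv2.imread('pics/top0.png')
a=cv2.resize(t[130:225,145:345],(800,380),interpolation=cv2.INTER_CUBIC)
b=cv2.resize(s[235:345,180:290],(220,220),interpolation=cv2.INTER_CUBIC)
b=cv2.resize(s[290:345,200:260],(240,220),interpolation=cv2.INTER_CUBIC)
c=cv2.resize(t[150:180,440:490],(366,220),interpolation=cv2.INTER_CUBIC)
d=cv2.resize(t[250:280,435:467],(194,220),interpolation=cv2.INTER_CUBIC)
cv2.imwrite('pics/c1.png',np.vstack([a,np.hstack([b,c,d])]))
```

```text
(no output)
```

View pics/c1.png

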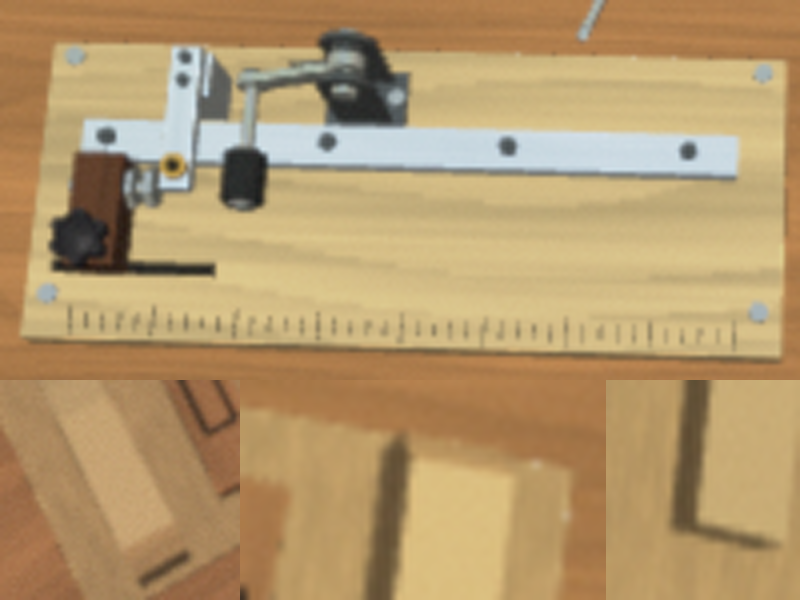

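Run:
```python
from h import *
from scipy.optimize import least_squares
np.set_printoptions(precision=4,suppress=True)
f=grab('top')
c=np.array([(55,43),(787,62),(780,355),(22,336),(738,137),(83,119)])
uv=np.c_[(c[:,0]+.5)/4-.5+145,(c[:,1]+.5)/4-.5+130]
J=np.array([(.1,.23,.018),(.1,-.23,.018),(-.09,-.23,.018),(-.09,.23,.018),(.045,-.2,.03),(.045,.2,.03)])
g=lambda p:(proj(f,R.from_euler('z',p[2]).apply(J)+[p[0],p[1],0])-uv).ravel()
r=least_squares(g,[.62,.12,0]);print(r.x,np.degrees(r.x[2]),r.fun.reshape(-1,2))
L=unproj(f,[(462.5,161),(450.8,270)],.038);d=L[0]-L[1];print(L,np.linalg.norm(d),np.degrees(np.arctan2(d[1],d[0])))
d/=np.linalg.norm(d);print('centre',L.mean(0)+.017*np.array([d[1],-d[0],0]))
o=ctrl.get_obs();w=grab('wrist');T=R.from_quat(o['tool_rot']);print('wristcam in tool',T.inv().apply(np.array(w['eye'])-o['ee_pos']),(T.inv()*q(w)).as_matrix(),w['fovy'])
```

```text
[0.6141 0.1252 0.0099] 0.5644929986592729 [[-0.3728 -0.5889]
 [ 0.1704 -0.6823]
 [ 0.6623  0.854 ]
 [-0.8963  0.4648]
 [ 0.0296 -0.2678]
 [ 0.4007  0.0221]]
[[ 0.6768 -0.3965  0.038 ]
 [ 0.414  -0.3601  0.038 ]] 0.26533207323170327 -7.875953777347677
centre [ 0.5431 -0.3952  0.038 ]
wristcam in tool [ 0.0752  0.     -0.1424] [[ 0.0006 -0.9557 -0.2944]
 [ 1.      0.001  -0.0012]
 [ 0.0014 -0.2944  0.9557]] 69.87678780913811
```

```bash
python3 -m jog '[[[30,18,2],[0,0,-3]],[[30,18,2],[0,0,-3]],[[30,18,2],[0,0,-3]],[[30,18,2],[0,0,-3]],[[30,18,2],[0,0,-3]],[[30,18,2],[0,0,-3]],[[30,18,2],[0,0,-3]],[[30,18,2],[0,0,-3]],[[30,18,2],[0,0,-3]],[[30,18,2],[0,0,-4]]]' 1 40
python3 - <<'E'
from h import *
np.set_printoptions(precision=4,suppress=True)
f=grab('wrist','w1.png')
for t in('batten_centre','slat'):
    for r in ctrl.cut_out(t,'wrist')[:2]:
        c=rect(r['pixels']);a=cv2.approxPolyDP(c,5,True)[:,0];print(t,r['p'],a.tolist());print(unproj(f,a,.038)[:,:2].tolist())
E
```

```text
time_s: 1.9
ee_pos: [0.545, -0.3946, 0.2515]
tool_rot: [0.997, -0.071, 0.0, 0.0]
wrist_force: [0.4, 0.6, 0.1]
finger_gap: 0.0855
batten_centre 0.85 [[303, 44], [302, 262], [323, 263], [331, 45]]
[[0.6897514732635587, -0.40085796040909066], [0.4192536515776409, -0.35712567278212876], [0.41353491682613336, -0.38599406156521643], [0.6843190807308805, -0.4316826455351396]]
slat 0.67 [[245, 64], [245, 242], [272, 244], [277, 68]]
[[0.6789137379530282, -0.3323671926107916], [0.46068549544892834, -0.2847597344964806], [0.45249453310804033, -0.3207470196124802], [0.6696324950181868, -0.3676559752388529]]
slat 0.31 [[303, 44], [302, 262], [325, 263], [331, 45]]
[[0.6897514732635587, -0.40085796040909066], [0.4192536515776409, -0.35712567278212876], [0.4131385790010823, -0.38876666605089133], [0.6843190807308805, -0.4316826455351396]]
```

View pics/w1.png

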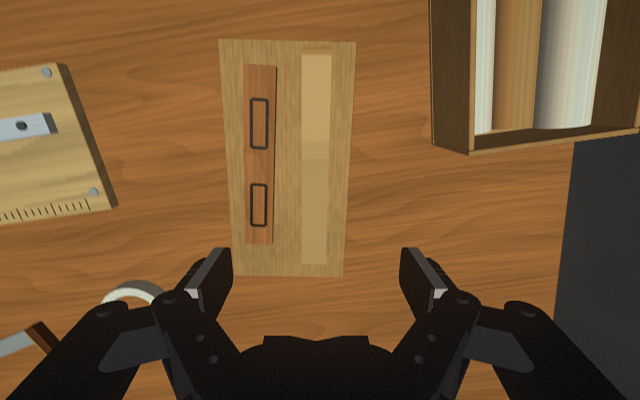

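The wrist view shows the batten from (316,46) to (313,263) with a thin strip at its far end, so I'll zoom both ends.

Run:
```python
import cv2,numpy as np
t=cv2.imread('pics/w1.png')
e=lambda x:cv2.convertScaleAbs(cv2.resize(x,(360,300),interpolation=cv2.INTER_CUBIC),alpha=1.4)
cv2.imwrite('pics/c2.png',np.hstack([e(t[35:85,285:345]),e(t[225:275,285:345])]))
for r in list(range(40,64,1)): print(r,t[r,310:324].mean(0).round().astype(int).tolist(),end=' ')
print()
for r in list(range(245,270,1)): print(r,t[r,306:318].mean(0).round().astype(int).tolist(),end=' ')
```

```text
40 [55, 101, 146] 41 [67, 115, 153] 42 [74, 124, 159] 43 [73, 124, 160] 44 [72, 122, 160] 45 [70, 121, 159] 46 [69, 119, 157] 47 [67, 116, 153] 48 [68, 116, 153] 49 [69, 119, 157] 50 [72, 124, 163] 51 [74, 126, 166] 52 [74, 127, 167] 53 [75, 129, 170] 54 [82, 137, 176] 55 [95, 150, 186] 56 [101, 156, 190] 57 [101, 157, 191] 58 [101, 156, 190] 59 [101, 156, 190] 60 [101, 157, 190] 61 [101, 157, 191] 62 [101, 157, 191] 63 [102, 157, 191] 
245 [90, 143, 174] 246 [90, 143, 174] 247 [90, 143, 174] 248 [90, 143, 174] 249 [90, 143, 174] 250 [90, 143, 174] 251 [90, 143, 174] 252 [90, 143, 174] 253 [90, 143, 174] 254 [89, 142, 173] 255 [89, 143, 174] 256 [90, 143, 174] 257 [90, 143, 174] 258 [89, 142, 173] 259 [90, 142, 174] 260 [90, 143, 174] 261 [90, 143, 174] 262 [89, 144, 174] 263 [87, 142, 173] 264 [80, 133, 166] 265 [76, 127, 162] 266 [75, 127, 161] 267 [76, 127, 162] 268 [76, 127, 162] 269 [76, 127, 162]
```

View pics/c2.png

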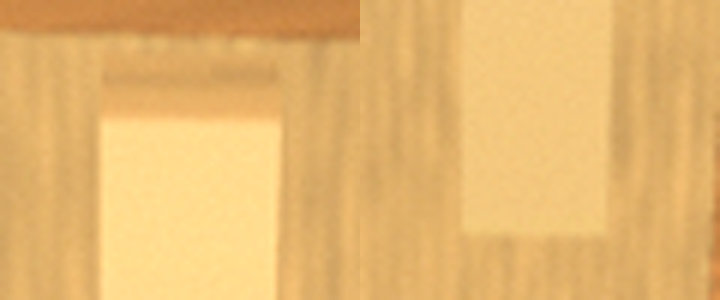

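Run:
```python
from h import *
np.set_printoptions(precision=4,suppress=True)
f=grab('wrist')
# corners of top face (crop scale 6)
s=lambda X,Y,ox,oy:((X+.5)/6-.5+ox,(Y+.5)/6-.5+oy)
uv=[s(100,117,285,35),s(281,117,285,35),s(608-360,235,285,225),s(462-360,235,285,225)]
P=unproj(f,uv,.038);print(f['eye'],P)
F=P[:2].mean(0);N=P[2:].mean(0);d=F-N;print(np.linalg.norm(d),np.degrees(np.arctan2(d[1],d[0])),np.linalg.norm(P[0]-P[1]),np.linalg.norm(P[2]-P[3]))
u=d/np.linalg.norm(d);print('centre from tail',N+u*.14,'grip',N+u*.07, 'tail',N)
B=unproj(f,[s(190,80,285,35)],.024);print('bevel length',(B-F)@u,'if vertical end at z .004:',(unproj(f,[s(190,80,285,35)],.004)-F)@u)
```

```text
[ 0.6199 -0.4043  0.3937] [[ 0.6804 -0.3962  0.038 ]
 [ 0.6758 -0.4299  0.038 ]
 [ 0.4123 -0.3904  0.038 ]
 [ 0.4169 -0.3566  0.038 ]]
0.2663829480607286 -8.532612802337006 0.03398699798900999 0.034087912664247724
centre from tail [ 0.5531 -0.3943  0.038 ] grip [ 0.4839 -0.3839  0.038 ] tail [ 0.4146 -0.3735  0.038 ]
bevel length [0.0088] if vertical end at z .004: [0.0125]
```

Nose is at the far +x end: the top face measures 266 mm and the bevel strip lies beyond it. I'll grip 70 mm behind the centre, with the fingertips 15 mm above its underside.

```bash
python3 -m jog '[[[-15,3,-30],[0,0,-0.4]],[[-16,3,-35],[0,0,0]],[[-15,3,-35],[0,0,0]],[[-15,2,-35],[0,0,0]],[[0,0,-30],[0,0,0]],[[0,0,-25],[0,0,0]],[[0,0,-20],[0,0,0]],[[0,0,-12],[0,0,0]],[[0,0,-10],[0,0,0]],[[0,0,0],[0,0,0]]]' 0.65 50
python3 -m jog '[[[0,0,0],[0,0,0]],[[0,0,0],[0,0,0]],[[0,0,0],[0,0,0]],[[0,0,0],[0,0,0]],[[0,0,0],[0,0,0]],[[0,0,0],[0,0,0]]]' 0 50
```

```text
time_s: 3.1
ee_pos: [0.4818, -0.3843, 0.0183]
tool_rot: [0.997, -0.074, -0.001, -0.001]
wrist_force: [-0.3, 0.1, -0.2]
finger_gap: 0.0554
time_s: 3.7
ee_pos: [0.4837, -0.3854, 0.0207]
tool_rot: [0.997, -0.074, 0.001, 0.001]
wrist_force: [-0.4, -0.3, 4.8]
finger_gap: 0.0327
```

```bash
python3 -m jog '[[[0,0,8],[0,0,0]],[[0,0,15],[0,0,0]],[[0,0,25],[0,0,0]],[[0,0,30],[0,0,0]],[[0,0,30],[0,0,0]],[[0,0,30],[0,0,0]],[[0,0,0],[0,0,0]]]' 0 50
python3 -c "
from h import *
o=ctrl.get_obs();print(o['joint_positions'],o['wrist_torque'])
f=grab('wrist','w2.png')
for r in ctrl.cut_out('batten_centre','wrist')[:1]: print(r['p'],cv2.approxPolyDP(rect(r['pixels']),4,True)[:,0].tolist())"
```

```text
time_s: 4.4
ee_pos: [0.4855, -0.3869, 0.1634]
tool_rot: [0.997, -0.073, 0.004, 0.003]
wrist_force: [0.7, -0.4, -0.7]
finger_gap: 0.0328
[-7.76980769e-01  3.03988795e-01 -1.36681734e-01  1.12019965e+00
  9.41511133e-05  2.51169849e+00] [ 0.00835638  0.05198914 -0.00424314]
0.88 [[272, 0], [284, 334], [317, 340], [347, 332], [361, 0]]
```

View pics/w2.png

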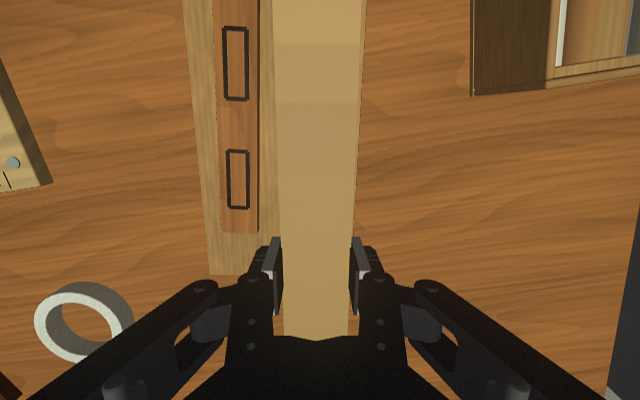

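The batten is held squarely between the pads, and its tail shows at (317,340). Next I'll swing it over the jig entry.

```bash
python3 -m jog '[[[8,22,0],[0,0,7]],[[10,26,0],[0,0,8.3]],[[10,28,0],[0,0,8.3]],[[10,28,0],[0,0,8.3]],[[11,28,0],[0,0,8.3]],[[11,28,0],[0,0,8.3]],[[11,28,0],[0,0,8.3]],[[11,28,0],[0,0,8.3]],[[11,28,0],[0,0,8.3]],[[11,28,0],[0,0,8.3]]]'
python3 -m jog '[[[11,28,0],[0,0,8.3]],[[9,22,0],[0,0,6]],[[4,10,0],[0,0,3]],[[0,0,0],[0,0,0]],[[0,0,0],[0,0,0]]]'
python3 - <<'E'
from h import *
np.set_printoptions(precision=4,suppress=True)
o=ctrl.get_obs();M=R.from_quat(o['tool_rot']).as_matrix();print(o['ee_pos'],M,o['wrist_force'])
f=grab('wrist','w3.png');print(proj(f,[[.6141+.02*1+.0099*.2-0.0,.1252-.2,.030],[.634-.0099*0,.1252,.03]]))
E
```

```text
time_s: 5.5
ee_pos: [0.5854, -0.1108, 0.155]
tool_rot: [0.801, 0.599, -0.001, -0.002]
wrist_force: [0.0, -0.2, -0.9]
finger_gap: 0.0329
time_s: 6.0
ee_pos: [0.6095, -0.0524, 0.1557]
tool_rot: [0.704, 0.71, -0.001, -0.001]
wrist_force: [0.5, -0.3, -2.3]
finger_gap: 0.0326
[ 0.6095 -0.0524  0.1557] [[-0.0091  1.     -0.0032]
 [ 1.      0.0091  0.0001]
 [ 0.0001 -0.0032 -1.    ]] [ 0.5463 -0.3222 -2.3484]
[[342.4059 212.041 ]
 [349.1473 -26.0075]]
```

View pics/w3.png

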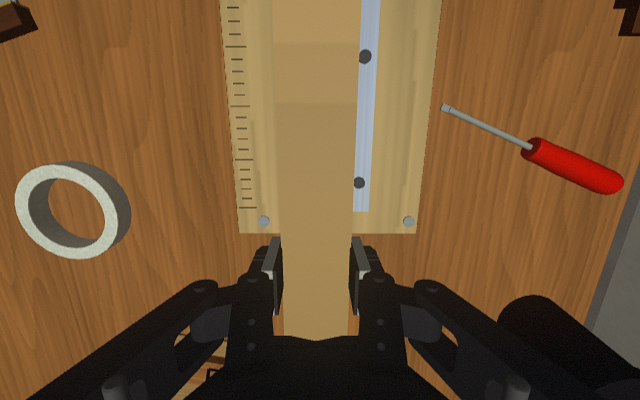

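Run:
```python
from h import *
np.set_printoptions(precision=4,suppress=True)
f=grab('wrist');t=cv2.imread('pics/w3.png').astype(int)
# fence back edge by gradient, rows
for r in (10,60,110,160,200):
    row=t[r,340:400,0]; dd=np.diff(row); i=np.argmin(dd[10:])+10; print(r,340+i+.5,dd[i])
g=cv2.cvtColor(t.astype(np.uint8),cv2.COLOR_BGR2GRAY).astype(int)
rows=[np.array([340+np.argmin(np.diff(cv2.GaussianBlur(t[r:r+1,340:400,0].astype(np.float32),(1,3),0)[0])[10:])+10.5,r]) for r in range(5,205,5)]
P=unproj(f,rows,.030);p=np.polyfit(P[:,1],P[:,0],1);res=P[:,0]-np.polyval(p,P[:,1]);print('back edge x at y=-.0524,.125',np.polyval(p,[-.0524,.1252]),'yaw',-np.degrees(p[0]),res.std())
C=unproj(f,[(241,233),(415,233)],.018);print('bed corners',C)
print(unproj(f,[(361,212)],.03))
```

```text
10 379.5 -75
60 376.5 -72
110 373.5 -76
160 371.5 -48
200 368.5 -64
back edge x at y=-.0524,.125 [0.6616 0.6602] yaw 0.4767867437314997 0.00026137774383913794
bed corners [[ 0.5303 -0.1046  0.018 ]
 [ 0.7156 -0.1026  0.018 ]]
[[ 0.6549 -0.0752  0.03  ]]
```

```bash
python3 -m jog '[[[2,0,-15],[0,0,0]],[[2,0,-25],[0,0,0]],[[0,0,-25],[0,0,0]],[[0,0,-22],[0,0,0]],[[0,0,-15],[0,0,0]],[[0,0,-8],[0,0,0]],[[0,0,-4],[0,0,0]],[[0,0,0],[0,0,0]],[[0,0,0],[0,0,0]]]'
python3 -m jog '[[[0,0,-2],[0,0,0]],[[0,0,0],[0,0,0]]]'
python3 -m jog '[[[0,0,-1.5],[0,0,0]],[[0,0,0],[0,0,0]]]'
```

```text
time_s: 7.0
ee_pos: [0.6158, -0.0527, 0.0443]
tool_rot: [0.704, 0.711, 0.001, 0.001]
wrist_force: [0.3, -0.0, -1.5]
finger_gap: 0.033
time_s: 7.2
ee_pos: [0.6153, -0.0525, 0.0419]
tool_rot: [0.704, 0.711, 0.0, 0.0]
wrist_force: [0.4, 0.5, -1.3]
finger_gap: 0.0329
time_s: 7.4
ee_pos: [0.6148, -0.0524, 0.0398]
tool_rot: [0.704, 0.711, 0.0, 0.0]
wrist_force: [-0.2, -0.6, -1.1]
finger_gap: 0.0327
```

```bash
for z in -1.5 -1.5 -1 ; do :; done; python3 -m jog '[[[0,0,-1.5],[0,0,0]],[[0,0,0],[0,0,0]]]'; python3 -m jog '[[[0,0,-1],[0,0,0]],[[0,0,0],[0,0,0]]]'; python3 -m jog '[[[0,0,-1],[0,0,0]],[[0,0,0],[0,0,0]]]'; python3 -m jog '[[[0,0,-1],[0,0,0]],[[0,0,0],[0,0,0]]]'
```

```text
time_s: 7.6
ee_pos: [0.6147, -0.0524, 0.0381]
tool_rot: [0.704, 0.711, -0.0, -0.0]
wrist_force: [-0.3, 0.3, -0.5]
finger_gap: 0.0327
time_s: 7.8
ee_pos: [0.6147, -0.0525, 0.0371]
tool_rot: [0.704, 0.711, -0.0, -0.0]
wrist_force: [0.3, -0.7, -1.3]
finger_gap: 0.0329
time_s: 8.0
ee_pos: [0.6147, -0.0525, 0.0362]
tool_rot: [0.704, 0.711, -0.0, -0.0]
wrist_force: [-0.4, 0.4, -1.5]
finger_gap: 0.0325
time_s: 8.2
ee_pos: [0.6148, -0.0525, 0.0352]
tool_rot: [0.704, 0.711, 0.0, -0.0]
wrist_force: [0.5, 0.0, -0.9]
finger_gap: 0.0329
```

```bash
python3 -m jog '[[[0,0,-0.7],[0,0,0]],[[0,0,0],[0,0,0]]]'; python3 -m jog '[[[0,0,-0.7],[0,0,0]],[[0,0,0],[0,0,0]]]';python3 -m jog '[[[0,0,-0.7],[0,0,0]],[[0,0,0],[0,0,0]]]'
```

```text
time_s: 8.4
ee_pos: [0.6149, -0.0525, 0.0347]
tool_rot: [0.704, 0.711, 0.0, 0.0]
wrist_force: [-0.3, -0.2, -0.5]
finger_gap: 0.0328
time_s: 8.6
ee_pos: [0.615, -0.0525, 0.0347]
tool_rot: [0.704, 0.711, 0.0, 0.0]
wrist_force: [-1.8, 0.2, 4.8]
finger_gap: 0.0324
time_s: 8.8
ee_pos: [0.615, -0.0525, 0.0347]
tool_rot: [0.704, 0.711, 0.0, 0.0]
wrist_force: [-3.6, 0.1, 9.3]
finger_gap: 0.0331
```

```bash
python3 -m jog '[[[0,0,1.1],[0,0,0]],[[1.5,0,0],[0,0,0]],[[1,0,0],[0,0,0]],[[0,0,0],[0,0,0]]]'; python3 -m jog '[[[0.7,0,0],[0,0,0]],[[0,0,0],[0,0,0]]]';python3 -m jog '[[[0.7,0,0],[0,0,0]],[[0,0,0],[0,0,0]]]'
```

```text
time_s: 9.2
ee_pos: [0.617, -0.0524, 0.0347]
tool_rot: [0.703, 0.711, -0.0, -0.0]
wrist_force: [-3.0, -0.8, 5.9]
finger_gap: 0.0329
time_s: 9.4
ee_pos: [0.6175, -0.0524, 0.0347]
tool_rot: [0.703, 0.711, -0.0, -0.0]
wrist_force: [-3.0, -0.6, 5.0]
finger_gap: 0.0332
time_s: 9.6
ee_pos: [0.6184, -0.0524, 0.0347]
tool_rot: [0.703, 0.711, -0.0, -0.0]
wrist_force: [-3.5, 0.3, 6.0]
finger_gap: 0.033
```

```bash
python3 -m jog '[[[0,0,0.5],[0,0,0]],[[0.6,0,0],[0,0,0]],[[0,0,0],[0,0,0]]]'; python3 -m jog '[[[0.6,0,0],[0,0,0]],[[0,0,0],[0,0,0]]]';python3 -m jog '[[[0.6,0,0],[0,0,0]],[[0,0,0],[0,0,0]]]'
```

```text
time_s: 9.9
ee_pos: [0.6192, -0.0524, 0.0347]
tool_rot: [0.704, 0.711, -0.0, -0.0]
wrist_force: [-2.0, 0.5, 4.5]
finger_gap: 0.0328
time_s: 10.1
ee_pos: [0.6195, -0.0524, 0.0347]
tool_rot: [0.704, 0.711, -0.0, -0.0]
wrist_force: [-3.6, -0.5, 4.4]
finger_gap: 0.0328
time_s: 10.3
ee_pos: [0.6195, -0.0524, 0.0347]
tool_rot: [0.704, 0.711, -0.001, -0.001]
wrist_force: [-4.5, -0.7, 5.1]
finger_gap: 0.033
```

```bash
python3 -m jog '[[[-0.6,0,0.2],[0,0,0]],[[0,6,0],[0,0,0]],[[-0.1,8,0],[0,0,0]],[[-0.1,8,0],[0,0,0]],[[-0.1,8,0],[0,0,0]],[[-0.1,5,0],[0,0,0]],[[0,0,0],[0,0,0]]]'; python3 -m jog '[[[0,5,0],[0,0,0]],[[-0.1,4,0],[0,0,0]],[[0,0,0],[0,0,0]]]'
```

```text
time_s: 11.0
ee_pos: [0.6192, -0.0171, 0.0347]
tool_rot: [0.703, 0.711, -0.0, -0.0]
wrist_force: [-3.8, -1.4, 1.8]
finger_gap: 0.0325
time_s: 11.3
ee_pos: [0.6191, -0.0081, 0.0347]
tool_rot: [0.704, 0.711, -0.0, -0.0]
wrist_force: [-2.9, -0.1, 1.1]
finger_gap: 0.0331
```

```bash
python3 -m jog '[[[0,4,0],[0,0,0]],[[0,4,0],[0,0,0]],[[-0.1,3,0],[0,0,0]],[[0,0,0],[0,0,0]]]'; python3 -m jog '[[[0,2.5,0],[0,0,0]],[[0,2.5,0],[0,0,0]],[[0,0,0],[0,0,0]]]';python3 -m jog '[[[0,2.5,0],[0,0,0]],[[0,2.5,0],[0,0,0]],[[0,0,0],[0,0,0]]]'
```

```text
time_s: 11.7
ee_pos: [0.619, 0.0034, 0.0347]
tool_rot: [0.703, 0.711, 0.0, -0.001]
wrist_force: [-2.9, -0.9, -0.1]
finger_gap: 0.0334
time_s: 12.0
ee_pos: [0.619, 0.0055, 0.0349]
tool_rot: [0.704, 0.71, -0.002, 0.002]
wrist_force: [-4.3, -8.4, 1.0]
finger_gap: 0.0324
time_s: 12.3
ee_pos: [0.619, 0.0096, 0.035]
tool_rot: [0.704, 0.71, -0.003, 0.002]
wrist_force: [-4.0, -9.8, 0.6]
finger_gap: 0.0331
```

```bash
python3 -m jog '[[[0,2.5,0],[0,0,0]],[[0,2.5,0],[0,0,0]],[[0,0,0],[0,0,0]]]'; python3 -m jog '[[[0,2.5,0],[0,0,0]],[[-0.1,2.5,0],[0,0,0]],[[0,0,0],[0,0,0]]]';python3 -m jog '[[[0,2.5,0],[0,0,0]],[[0,2.5,0],[0,0,0]],[[0,0,0],[0,0,0]]]'
```

```text
time_s: 12.6
ee_pos: [0.6189, 0.0141, 0.035]
tool_rot: [0.704, 0.71, -0.003, 0.002]
wrist_force: [-5.3, -11.1, 2.2]
finger_gap: 0.033
time_s: 12.9
ee_pos: [0.6189, 0.0192, 0.035]
tool_rot: [0.704, 0.71, -0.003, 0.002]
wrist_force: [-4.1, -10.8, 0.8]
finger_gap: 0.0329
time_s: 13.2
ee_pos: [0.6188, 0.0252, 0.035]
tool_rot: [0.704, 0.71, -0.002, 0.002]
wrist_force: [-4.7, -9.0, 1.0]
finger_gap: 0.0328
```

```bash
python3 -m jog '[[[0,2.5,0],[0,0,0]],[[0,3,0],[0,0,0]],[[0,3,0],[0,0,0]],[[0,0,0],[0,0,0]]]'; python3 -m jog '[[[0,3,0],[0,0,0]],[[-0.1,3,0],[0,0,0]],[[0,3,0],[0,0,0]],[[0,0,0],[0,0,0]]]';python3 -m jog '[[[0,3,0],[0,0,0]],[[0,2,0],[0,0,0]],[[0,0,0],[0,0,0]]]'
```

```text
time_s: 13.6
ee_pos: [0.6188, 0.0343, 0.0349]
tool_rot: [0.704, 0.71, -0.002, 0.001]
wrist_force: [-4.6, -7.2, 0.9]
finger_gap: 0.0326
time_s: 14.0
ee_pos: [0.6187, 0.0433, 0.0349]
tool_rot: [0.704, 0.71, -0.002, 0.001]
wrist_force: [-4.5, -7.8, 0.2]
finger_gap: 0.0327
time_s: 14.3
ee_pos: [0.6186, 0.0482, 0.0348]
tool_rot: [0.704, 0.71, -0.002, 0.001]
wrist_force: [-3.9, -8.0, 0.4]
finger_gap: 0.0329
```

Steady drag of about 7.5 N, so it's under the roller. Now I'll feel for the bolt in small steps.

```bash
python3 -m jog '[[[0,2,0],[0,0,0]],[[0,2,0],[0,0,0]],[[0,1.5,0],[0,0,0]],[[0,0,0],[0,0,0]]]'; python3 -m jog '[[[0,1.5,0],[0,0,0]],[[-0.1,1,0],[0,0,0]],[[0,0,0],[0,0,0]]]';python3 -m jog '[[[0,1,0],[0,0,0]],[[0,1,0],[0,0,0]],[[0,0,0],[0,0,0]]]'
```

```text
time_s: 14.7
ee_pos: [0.6186, 0.0535, 0.0348]
tool_rot: [0.704, 0.71, -0.002, 0.001]
wrist_force: [-3.7, -7.6, 0.5]
finger_gap: 0.033
time_s: 15.0
ee_pos: [0.6186, 0.0559, 0.0348]
tool_rot: [0.704, 0.71, -0.002, 0.001]
wrist_force: [-4.0, -7.1, -0.6]
finger_gap: 0.0328
time_s: 15.3
ee_pos: [0.6185, 0.0579, 0.0348]
tool_rot: [0.704, 0.71, -0.002, 0.001]
wrist_force: [-3.3, -7.8, -0.4]
finger_gap: 0.0329
```

```bash
python3 -m jog '[[[0,1,0],[0,0,0]],[[0,0,0],[0,0,0]]]'; python3 -m jog '[[[0,1,0],[0,0,0]],[[0,0,0],[0,0,0]]]'
```

```text
time_s: 15.5
ee_pos: [0.6185, 0.0588, 0.0348]
tool_rot: [0.704, 0.71, -0.002, 0.001]
wrist_force: [-4.7, -8.4, 0.0]
finger_gap: 0.0323
time_s: 15.7
ee_pos: [0.6185, 0.0598, 0.0348]
tool_rot: [0.704, 0.71, -0.002, 0.001]
wrist_force: [-4.3, -8.6, 0.9]
finger_gap: 0.0329
```

```bash
python3 -m jog '[[[0,1,0],[0,0,0]],[[0,0,0],[0,0,0]]]'; python3 -m jog '[[[0,1,0],[0,0,0]],[[0,0,0],[0,0,0]]]'; python3 -m jog '[[[0,1,0],[0,0,0]],[[0,0,0],[0,0,0]]]'
```

```text
time_s: 15.9
ee_pos: [0.6185, 0.0608, 0.0347]
tool_rot: [0.704, 0.71, -0.002, 0.001]
wrist_force: [-3.5, -8.2, 0.2]
finger_gap: 0.0327
time_s: 16.1
ee_pos: [0.6185, 0.0618, 0.0347]
tool_rot: [0.704, 0.71, -0.002, 0.001]
wrist_force: [-3.6, -8.3, 0.2]
finger_gap: 0.0329
time_s: 16.3
ee_pos: [0.6185, 0.0628, 0.0348]
tool_rot: [0.704, 0.71, -0.002, 0.001]
wrist_force: [-3.1, -8.0, 0.4]
finger_gap: 0.033
```

```bash
python3 -m jog '[[[0,1,0],[0,0,0]],[[0,0,0],[0,0,0]]]'; python3 -m jog '[[[0,1,0],[0,0,0]],[[0,0,0],[0,0,0]]]'; python3 -m jog '[[[0,1,0],[0,0,0]],[[0,0,0],[0,0,0]]]'
```

```text
time_s: 16.5
ee_pos: [0.6185, 0.0638, 0.0348]
tool_rot: [0.704, 0.71, -0.002, 0.001]
wrist_force: [-5.0, -9.3, -0.2]
finger_gap: 0.0328
time_s: 16.7
ee_pos: [0.6185, 0.0648, 0.0348]
tool_rot: [0.704, 0.71, -0.002, 0.001]
wrist_force: [-4.6, -8.0, 1.0]
finger_gap: 0.033
time_s: 16.9
ee_pos: [0.6185, 0.0658, 0.0348]
tool_rot: [0.704, 0.71, -0.002, 0.001]
wrist_force: [-4.4, -8.3, 0.3]
finger_gap: 0.033
```

```bash
python3 -m jog '[[[0,1,0],[0,0,0]],[[0,0,0],[0,0,0]]]'; python3 -m jog '[[[0,1,0],[0,0,0]],[[0,0,0],[0,0,0]]]'; python3 -m jog '[[[0,1,0],[0,0,0]],[[0,0,0],[0,0,0]]]'
```

```text
time_s: 17.1
ee_pos: [0.6185, 0.0668, 0.0348]
tool_rot: [0.704, 0.71, -0.002, 0.001]
wrist_force: [-3.8, -8.6, -0.3]
finger_gap: 0.0329
time_s: 17.3
ee_pos: [0.6184, 0.0678, 0.0347]
tool_rot: [0.704, 0.71, -0.002, 0.001]
wrist_force: [-3.9, -9.2, 0.6]
finger_gap: 0.0328
time_s: 17.5
ee_pos: [0.6185, 0.0678, 0.0347]
tool_rot: [0.704, 0.71, -0.003, 0.002]
wrist_force: [-4.6, -10.4, -0.4]
finger_gap: 0.0328
```

```bash
python3 -m jog '[[[0,0.7,0],[0,0,0]],[[0,0,0],[0,0,0]]]'; python3 -m jog '[[[0,0.7,0],[0,0,0]],[[0,0,0],[0,0,0]]]'
```

```text
time_s: 17.7
ee_pos: [0.6185, 0.0678, 0.0348]
tool_rot: [0.704, 0.71, -0.004, 0.003]
wrist_force: [-4.5, -13.2, 0.3]
finger_gap: 0.033
time_s: 17.9
ee_pos: [0.6185, 0.0678, 0.0348]
tool_rot: [0.704, 0.71, -0.004, 0.003]
wrist_force: [-4.2, -13.7, 0.9]
finger_gap: 0.0334
```

```bash
python3 -m jog '[[[0,0.8,0],[0,0,0]],[[0,0,0],[0,0,0]],[[0,0,0],[0,0,0]]]'; python3 -m jog '[[[0,0.5,0],[0,0,0]],[[0,0,0],[0,0,0]],[[0,0,0],[0,0,0]]]'
```

```text
time_s: 18.2
ee_pos: [0.6185, 0.0678, 0.0348]
tool_rot: [0.704, 0.71, -0.005, 0.004]
wrist_force: [-3.8, -16.3, 1.0]
finger_gap: 0.0329
time_s: 18.5
ee_pos: [0.6185, 0.0679, 0.0348]
tool_rot: [0.704, 0.71, -0.005, 0.004]
wrist_force: [-5.2, -18.7, 1.8]
finger_gap: 0.0326
```

```bash
python3 -m jog '[[[-0.3,-1,0],[0,0,0]],[[0,-0.8,0],[0,0,0]],[[0,0,0],[0,0,0]]]'; python3 -m jog '[[[0,0,0],[0,0,0]],[[0,0,0],[0,0,0]],[[0,0,0],[0,0,0]],[[0,0,0],[0,0,0]]]' 0.65; python3 -m jog '[[[0,0,8],[0,0,0]],[[0,0,15],[0,0,0]],[[0,0,25],[0,0,0]],[[0,-10,30],[0,0,0]],[[0,-20,30],[0,0,0]],[[0,0,0],[0,0,0]],[[0,0,0],[0,0,0]]]'
python3 - <<'E'
from h import *
f=grab('wrist','w4.png');g=grab('top','t4.png')
a=cv2.resize(cv2.imread('pics/t4.png')[130:225,145:345],(800,380),interpolation=cv2.INTER_CUBIC)
b=cv2.imread('pics/w4.png')[0:200,:]
cv2.imwrite('pics/c4.png',np.vstack([a,cv2.copyMakeBorder(b,0,0,0,160,0)]))
E
```

```text
time_s: 18.8
ee_pos: [0.6185, 0.0678, 0.0348]
tool_rot: [0.704, 0.71, -0.003, 0.003]
wrist_force: [-3.5, -12.8, -0.1]
finger_gap: 0.0329
time_s: 19.2
ee_pos: [0.6197, 0.0726, 0.0355]
tool_rot: [0.703, 0.711, 0.001, 0.0]
wrist_force: [0.1, -0.0, 0.8]
finger_gap: 0.0554
time_s: 19.9
ee_pos: [0.6201, 0.0417, 0.1454]
tool_rot: [0.704, 0.71, 0.002, 0.001]
wrist_force: [0.4, 0.5, -0.9]
finger_gap: 0.0554
```

View pics/c4.png

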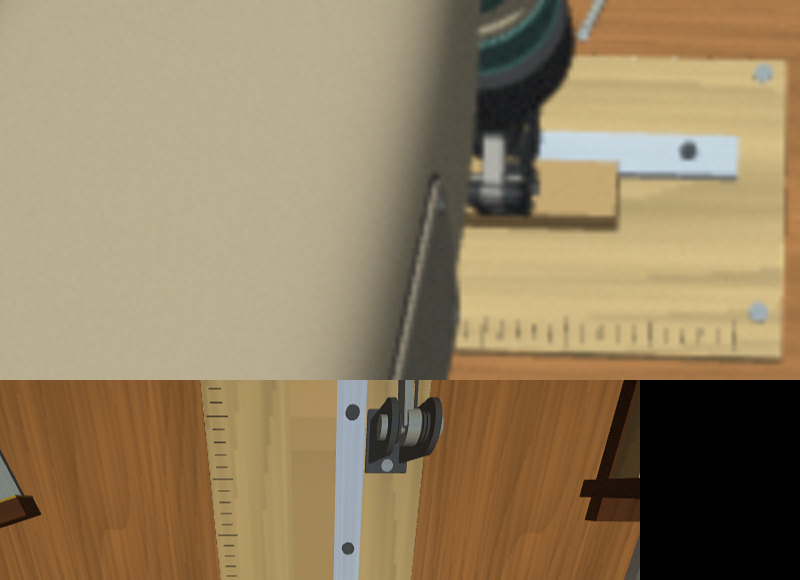

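The batten lies along the fence, but the arm hides the front. I'll retreat to check it.

```bash
python3 -m jog '[[[0,-25,10],[0,0,0]],[[0,-30,10],[0,0,0]],[[0,-35,10],[0,0,0]],[[0,-35,10],[0,0,0]],[[0,-35,10],[0,0,0]],[[0,-35,5],[0,0,0]],[[0,-35,0],[0,0,0]],[[0,-30,0],[0,0,0]],[[0,0,0],[0,0,0]],[[0,0,0],[0,0,0]]]'
python3 - <<'E'
from h import *
f=grab('wrist','w5.png');g=grab('top','t5.png')
a=cv2.resize(cv2.imread('pics/t5.png')[130:225,145:345],(800,380),interpolation=cv2.INTER_CUBIC)
b=cv2.imread('pics/w5.png')[0:200,:]
cv2.imwrite('pics/c5.png',np.vstack([a,cv2.copyMakeBorder(b,0,0,0,160,0)]))
E
```

```text
time_s: 21.0
ee_pos: [0.6179, -0.2177, 0.1963]
tool_rot: [0.704, 0.71, -0.0, -0.002]
wrist_force: [-0.6, 0.0, -0.4]
finger_gap: 0.0558
```

View pics/c5.png

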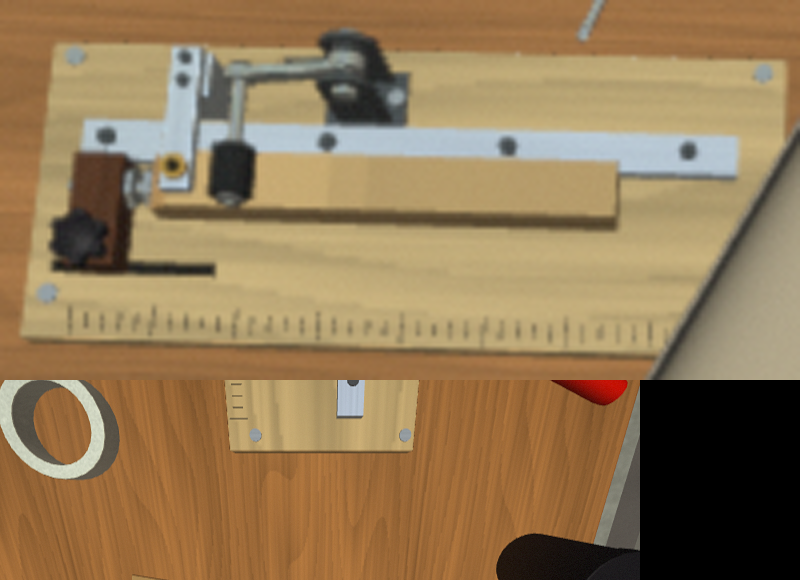

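Run:
```python
from h import *
np.set_printoptions(precision=4,suppress=True)
f=grab('top');c=np.array([(617,161),(270,153),(617,217)]);uv=(c+.5)/4-.5+[145,130]
P=unproj(f,uv,.052);print('tail/fore fence-side edge, tail outer, in jig:',R.from_euler('z',-.5,degrees=True).apply(P-[.615,.1255,0]))
ctrl.finish_job()
```

```text
tail/fore fence-side edge, tail outer, in jig: [[ 0.0193 -0.1284  0.052 ]
 [ 0.0184  0.0781  0.052 ]
 [-0.0152 -0.1297  0.052 ]]
the job is handed in; nothing more can be done
```

I loaded the batten nose first, bevel up, under the roller and against the stop bolt, then let go and handed the job in at about 21 s; it gave no verdict.

- **Bed and fence:** I lowered it until I felt the bed, at the expected height, then slid it over to the fence at about 4.5 N. The tool's drift on the way in, about 0.48°, matched the fence direction.
- **Roller:** The arm was felt where expected. Resistance peaked at about 11 N, then settled to a steady drag of about 8 N.
- **Bolt:** Forward movement stopped with the tool at world y = 0.068. I pressed to about 19 N in total, so roughly 10 N on the bolt after the drag. I eased off before opening the fingers.
- **Final pictures:** The roller sits on the batten and the nose is at the bolt head. The batten's fence-side edge came out at jig x = 0.019 near the tail and 0.018 farther forward, against 0.020 for the fence. That is within the 1–2 mm the camera can resolve. The gripper was clear of everything, and the bystanders in view looked undisturbed.

I did not measure the arm's final angle or the roller's force on the batten; I judged both from the picture and the steady drag. The bevel strip looked about 9 mm long instead of 14 mm in the wrist picture. I put that down to blur, since the 266 mm top face and the roller contact point both fitted.

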